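# Start the toaster for frozen bread

## Robot

A 6-joint arm with a two-finger parallel gripper is mounted at the origin on the work surface; the furniture and walls round the work are solid. World frame = base frame: x ahead of the robot, y to its left, z up, the work surface at z = 0. Lengths are in m, angles in rad, forces in N, time in s.
With the tool pointing down it reaches from about 0.35 to 0.975 m from the base axis. Payload 17.4 kg.
Tool frame: the origin (TCP) lies midway between the tips of the shut fingers; the grasp point (between the pads) lies grip_depth behind it (grip_depth is the distance from the TCP to the grasp point, in m); z points along the fingers, y is the line along which they close (so a half turn about z gives the same grasp; the last joint's range is limited). The gripper opens to 85 mm and grips with 20 to 120 N. Pads are 22 mm wide; open, the fingers measure 114 mm over their backs; the gripper's body (76 mm by 85 mm) begins 54 mm behind the grasp point. The pads swing forward as they close: fully open they stand 13 mm farther back than shut.
Start: joints at [-1.325, 0.116, 1.442, -0, 1.584, -0.038], TCP at [0.189, -0.648, 0.231] pointing down, gripper open.
Joint ranges: [-2.83, 2.83], [-0.83, 2.19], [0.07, 2.5], [-1.14, 4.28], [0.01, 3], [-2.97, 2.97]. Speed limits (rad/s): [1.89, 1.89, 2.22, 3.14, 3.14, 3.14].

## Interface

Orientations are given as a unit quaternion [x, y, z, w].
In Python, from cell import read_state, get_image, close_job, grip_depth gives the robot as it stands.
- The arm moves only by the tool carry_out, never from a script. Its arguments are lists of equal length, an entry for each row: "linear": the shift along the tool's x, y, z in m, a list of three; "dr": the turn, a rotation vector about the tool's x, y, z in degrees, a list of three. A call has 1 to 12 rows; each row is the pose to reach, as a shift and turn from the pose commanded when the call began, along the tool's axes at that moment; what a row does not reach only later rows make up. A row lasts 1/8 s, in which the tool goes at most 62.5 mm and 10.7 degrees, less where a joint would pass 70% of its speed; a pose out of reach is approached as far as the arm can. A call with a gripper value outside its range is refused whole. "jaw" is the closure, from 0 (fully open) to 1 (shut), set as the call begins (left out, the last holds). The fingers move at their own pace and stop on an object; "grip_force" is the grip in N (left out, the last holds). Time passes only in rows, so rows that repeat a pose let the fingers close. It gives the time, the measured TCP pose, the force, the opening and the grip force at its end, in the units of the state.
- read_state(): the state, without advancing time (a new reading comes with each control period).
- get_image(name): name is "scene" or "top" or "wrist"; returns a dict with "img" (420x560x3 uint8, blue, green, red), "mtx" (3x3 intrinsics, pixels), "extrinsics" (4x4, takes a point from camera to world coordinates). Camera axes: x right, y up, looking along -z (the intrinsics and any distortion apply to the point x, -y, -z); pixel columns grow to the right and rows downward; lengths in m; the calibration is good to about 2 mm. A picture is of the moment at which its call begins. There is no depth.
- close_job(): hands the job in; it is judged then, once.
The state is a dict: "t": time; "joint_positions": joint angles; "joint_velocities": joint speeds; "joint_efforts": joint torques, N m; "position": TCP position; "tcp_rot": TCP orientation; "ft_force": force on the tool from outside, world axes, zero at the start; "moment": the same for the moment, N m; "opening": finger opening in m; "grasp_force": force on a finger pad.
Only numpy, scipy, OpenCV 4.12 (cv2) and the standard library are available. Lean on these libraries where they do the work, as an engineer would, in place of code of your own. Each camera call takes 0.05 s, during which the arm holds its last target. There are 200 camera calls.

## Task

Two frozen slices stand in the toaster: switch it on by pressing down the raised half of the mains rocker at the left of its top panel, then push the lever down until it catches and stays down by itself, then press the oblong frozen-bread key in the middle of the top panel all the way in and let it come back up. Keep to that order (the lever only catches with the mains on, and the key only counts once the bread is down) and leave the round cancel key alone, since it throws the bread up again. Only press with the fingertips: lift nothing, neither the bread nor anything else, and do not push the breakfast things about.

Things in the scene. Friction and masses are not known exactly. Their poses are not given: they have to be found in the camera images.
- toaster: two-slot toaster, steel sides, black plastic ends, 254 x 152 x 181 mm, standing firm on rubber feet. Origin under its centre; x runs along its length away from the lever end (which faces the robot within 0.35 rad), y to its left. The top panel of the lever end, 166 mm high, has in a row across, at x = -90 mm: mains rocker (y = +45 mm), oblong frozen-bread key (y = 0), round cancel key (y = -45 mm)
- mains (a joint): mains rocker on the left of the top panel, 44 mm (toaster's x) by 22 mm, black; bistable, snaps over past the middle. 0 rad = off (half nearer the lever slopes up, far half level), 0.35 = on (nearer half level, far half up). About 5 N on the raised half flips it
- mains_raised_half (a point): point on the surface of the rocker half that is raised when off (the half nearer the lever and the robot), 15 mm from the pivot; press here straight down by about 5 mm, clear of the far half, which must rise. Moves with the rocker: 174 mm above the worktop when off, 169 mm when on
- lever (a joint): downward travel of the lever and bread carriage: 0 m = up, stop at 0.045. Sprung up (about 3 N at the top, 8 N at the bottom). With the mains on a latch catches it once pushed past 0.041; push to 0.043 or to the stop and let go: it rises to 0.040 and stays. With the mains off it always comes back up
- lever_top (a point): centre of the top face of the lever's black knob, 33 mm (x) x 48 mm (y) x 14 mm thick, which sticks out of the lever end 151 mm before the toaster's centre, 23 mm clear of the end face; 151 mm above the worktop when up, 106 mm at the stop. A small fixed browning dial sits lower on the same face
- frozen_key (a joint): travel of the oblong frozen-bread key, 36 mm (x) x 18 mm (y), black, middle of the top panel: 0 m = up, 0.005 m = fully in. Springs back; about 4 N fully in
- frozen_top (a point): centre of the top face of the oblong frozen-bread key, 174 mm above the worktop when up
- cancel_key (a joint): travel of the round cancel key, 25 mm across, black, on the right of the top panel (y = -45 mm): 0 m = up, 0.005 m = in. Pressing it releases the latch and the lever springs up. Leave it alone
- slice_1: slice of bread in the left slot, 108 x 13 x 105 mm, loose, origin at the centre of its underside; stands 34 mm out of the toaster at first and sinks in with the lever
- slice_2: slice of bread in the right slot, the same
- microwave: white microwave, 326 x 410 x 263 mm, fixed, on a wall shelf above the worktop at the left back, its front about 0.59 m before the robot's base, underside 0.45 m up; origin under its centre; keep the wrist clear when swinging in
- honey_jar: jar of honey, 72 mm across, 112 mm high, left of the toaster; origin under its centre; bystander
- milk_jug: dark grey stoneware jug, 89 x 130 x 112 mm, left of the toaster; origin under its centre; bystander
- saucers: stack of white saucers, 146 mm across, 75 mm high, right of the toaster; origin under its centre; bystander
- salt: salt shaker, 44 mm across, 90 mm high, right of the toaster's lever end; origin under its centre; bystander
- mug: mug with a painted flower pattern, 82 x 116 x 108 mm, front left; origin under its centre; bystander
- stem_glass: stemmed glass, 80 mm across, 201 mm high, far left; origin under its centre; bystander
There are look-alikes about, which are no part of the job. Leave any green look-alike of the slice_1 alone.

How it is judged:
By the outcome, as a careful person would: the job done as asked, in the order asked, and still so for the second after the job is handed in, with the robot touching nothing.
It also fails if it takes over 42 s, if anything falls off the work surface, if the arm or the gripper's body presses on something with over 40 N, if the wrist force passes 120 N, or if a joint passes its speed limit or range.

## Working session

There is one attempt and no reset: what is moved stays moved. The work goes in short steps, Python scripts to look and compute and a tool call to move; the robot and the scene stay as the last step left them, time stands still between calls to the robot, and variables do not carry over. Pictures are saved under pics/ and viewed, at most 10 in all, crops included, and the job is handed in when it is done.

Besides the shell and the picture viewer there is one more tool, called after "Emit:" by a JSON object that holds its "name" and its "arguments". carry_out: Moves the arm, as the interface text tells. Its arguments: {"type":"object","properties":{"linear":{"type":"array"},"dr":{"type":"array"},"jaw":{"type":"number"},"grip_force":{"type":"number"}},"required":["linear","dr"]}

```bash
mkdir -p pics; ls; python3 - <<'E'
from cell import *
import cv2
s=read_state(); print(s['t'],s['position'],s['tcp_rot'],s['opening'],grip_depth)
for n in('scene','top'):
    d=get_image(n); cv2.imwrite(f'pics/{n}0.png',d['img']); print(n,d['mtx'],d['extrinsics'],d.keys())
E
```

```text
pics
0.0 [ 0.18893084 -0.64779287  0.23053845] [ 9.89948106e-01  1.41429746e-01 -6.39377179e-05 -6.07772584e-04] 0.08562099680602747 0.0187
scene [[465.94725987   0.         274.03981618]
 [  0.         465.94725987 208.64435581]
 [  0.           0.           1.        ]] [[-0.89805876  0.19569256 -0.39394783  0.06140704]
 [-0.43984407 -0.41020989  0.79891491  1.01727048]
 [-0.00525959  0.89074815  0.4544668   0.80369851]
 [ 0.          0.          0.          1.        ]] dict_keys(['img', 'mtx', 'extrinsics'])
top [[466.08212844   0.         283.41140911]
 [  0.         466.08212844 212.04557871]
 [  0.           0.           1.        ]] [[ 1.51602296e-01  7.75274470e-01 -6.13160859e-01 -4.17401543e-01]
 [-9.88441459e-01  1.18609224e-01 -9.44210493e-02 -1.35958076e-01]
 [-4.75695267e-04  6.20388062e-01  7.84294859e-01  1.52157672e+00]
 [ 0.00000000e+00  0.00000000e+00  0.00000000e+00  1.00000000e+00]] dict_keys(['img', 'mtx', 'extrinsics'])
```

View pics/scene0.png

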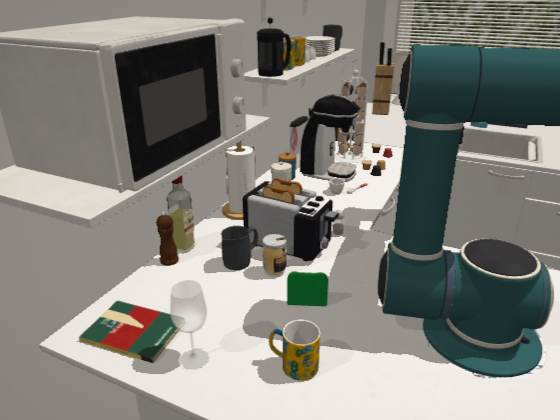

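View pics/top0.png

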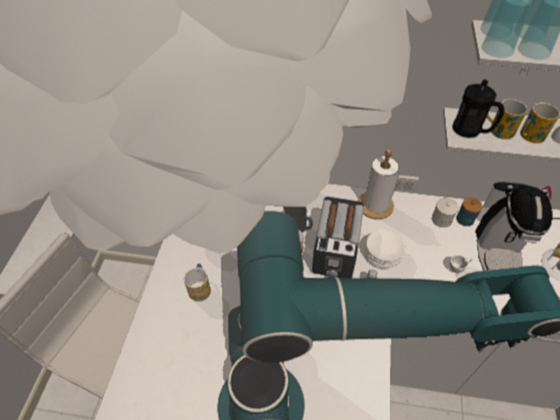

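The scene view shows the toaster at about (290,215), with its lever end facing right, towards the robot. The honey jar is at (275,255), the jug at (237,248), the green slice look-alike at (308,289) and the mug at (300,350). In the top view the toaster is at (338,235), with its panel at about (335,250) and the saucers at (384,248). Next is a close crop of both.

```bash
python3 - <<'E'
import cv2,numpy as np
a=cv2.imread('pics/scene0.png')[170:260,235:355]; b=cv2.imread('pics/top0.png')[190:290,300:400]
a=cv2.resize(a,(480,360),interpolation=cv2.INTER_CUBIC)
b=cv2.resize(b,(600,600),interpolation=cv2.INTER_CUBIC)
a=cv2.resize(cv2.imread('pics/scene0.png')[180:260,290:350],(450,600),interpolation=cv2.INTER_CUBIC)
b=b[:, 60:410]
cv2.imwrite('pics/crop1.png',np.hstack([a,b]))
E
```

```text
(no output)
```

View pics/crop1.png

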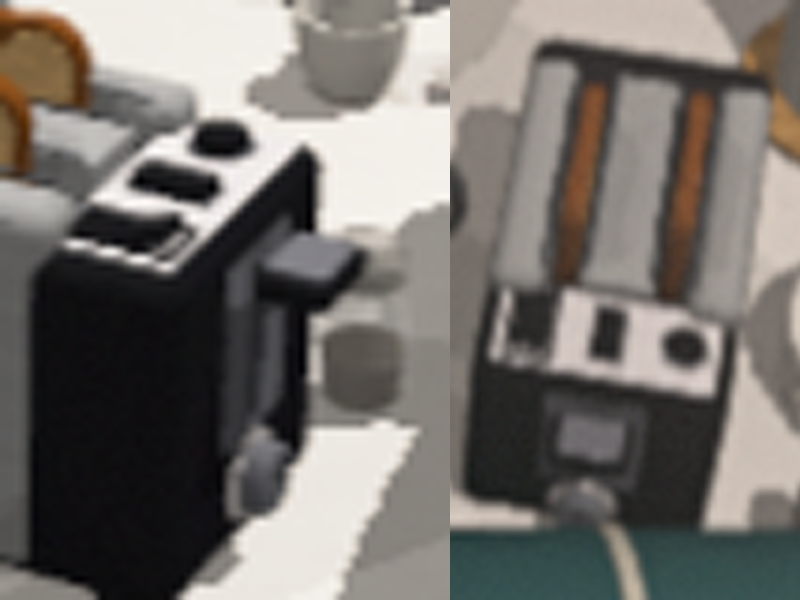

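The crop shows the black rocker at left, the oblong key in the middle and the round cancel key at right on the white panel, with the grey lever knob below them. In the top crop the key is at (607,333), the cancel key at (685,347) and the knob at (588,435). In the scene crop they are at (178,180), (222,137) and (310,258). What could be confused:
- **Keys:** the oblong key is at top px (336,245), the round cancel key at (349,248) and the rocker at (323,244). I choose by shape and side.
- **Lever:** the knob is at (333,262) and the browning dial, which is not the lever, at (332,273).

```bash
cat > h.py <<'E'
import numpy as np,cv2
from cell import *
def ray(d,u,v):
    k=d['mtx'];E=d['extrinsics']
    r=E[:3,:3]@np.array([(u-k[0,2])/k[0,0],-(v-k[1,2])/k[1,1],-1]);return E[:3,3],r/np.linalg.norm(r)
def plane(d,u,v,z):
    o,r=ray(d,u,v);return o+r*(z-o[2])/r[2]
def tri(rs):
    A=sum(np.eye(3)-np.outer(r,r) for o,r in rs);b=sum((np.eye(3)-np.outer(r,r))@o for o,r in rs);return np.linalg.solve(A,b)
E
python3 - <<'E'
from h import *
t=get_image('top');s=get_image('scene')
T=lambda X,Y:(310+(X-450)/6-.4,190+Y/6-.4)
S=lambda X,Y:(290+X/7.5-.4,180+Y/7.5-.4)
for n,a,b,z in[('froz',(607,333),(178,180),.174),('canc',(685,347),(222,137),.174),('lever',(590,435),(310,258),.151)]:
    print(n,plane(t,*T(*a),z),plane(s,*S(*b),z),tri([ray(t,*T(*a)),ray(s,*S(*b))]))
# panel corners & roof corners at top camera
for n,a,z in [('panNL',(490,358),.166),('panNR',(712,395),.166),('panFL',(497,290),.166),('panFR',(725,325),.166),('roofFL',(540,45),.181),('roofFR',(768,80),.181),('roofNL',(497,285),.181),('roofNR',(738,320),.181)]:
    print(n,plane(t,*T(*a),z))
for n,a in [('panNL',(170,268)),('panNR',(300,150)),('panFL',(65,245)),('panFR',(195,122))]: print(n,plane(s,*S(*a),.166))
cv2.imwrite('pics/w0.png',get_image('wrist')['img'])
E
```

```text
froz [ 0.51836332 -0.17666595  0.174     ] [ 0.5144229  -0.17129461  0.174     ] [ 0.51780107 -0.17671585  0.17202433]
canc [ 0.51541579 -0.22215851  0.174     ] [ 0.51288344 -0.21644955  0.174     ] [ 0.51585488 -0.22228677  0.17158989]
lever [ 0.46200201 -0.17354995  0.151     ] [ 0.45700184 -0.17200691  0.151     ] [ 0.4592584  -0.17347352  0.1513578 ]
panNL [ 0.49610228 -0.11113236  0.166     ]
panNR [ 0.4900184 -0.2402126  0.166    ]
panFL [ 0.54477042 -0.10999634  0.166     ]
panFR [ 0.54004475 -0.24483753  0.166     ]
roofFL [ 0.7249677  -0.11688889  0.181     ]
roofFR [ 0.71803702 -0.25955533  0.181     ]
roofNL [ 0.53768699 -0.10990111  0.181     ]
roofNR [ 0.53411561 -0.25089487  0.181     ]
panNL [ 0.49427104 -0.11323928  0.166     ]
panNR [ 0.48477883 -0.23440915  0.166     ]
panFL [ 0.53896723 -0.11345664  0.166     ]
panFR [ 0.53424503 -0.24091157  0.166     ]
```

Emit:
{"name": "carry_out", "arguments": {"linear": [[0.02,-0.02,-0.02],[0.05,-0.05,-0.04],[0.09,-0.09,-0.04],[0.13,-0.13,-0.04],[0.17,-0.17,-0.04],[0.21,-0.21,-0.04],[0.25,-0.25,-0.04],[0.29,-0.29,-0.04],[0.33,-0.33,-0.04],[0.36,-0.36,-0.04],[0.38,-0.38,-0.04],[0.384,-0.386,-0.04]], "dr": [[0,0,0],[0,0,2],[0,0,4],[0,0,6],[0,0,8],[0,0,10],[0,0,12],[0,0,14],[0,0,16],[0,0,18],[0,0,18.9],[0,0,18.9]], "jaw": 1}}

```text
t: 1.75
position: [0.45, -0.1687, 0.2713]
tcp_rot: [1.0, -0.022, -0.0, -0.0]
ft_force: [0.3, -0.4, 0.6]
opening: -0.0001
grasp_force: 0.0
```

```bash
python3 - <<'E'
from h import *
d=get_image('wrist');cv2.imwrite('pics/w1.png',d['img']);s=read_state();print(s['t'],s['position'],s['tcp_rot'],s['ft_force'],s['opening']);print(d['mtx'],d['extrinsics'])
E
```

```text
1.8 [ 0.44981505 -0.16891732  0.27125141] [ 9.99754101e-01 -2.21748900e-02 -6.69137111e-05 -8.85681899e-05] [ 0.10639846 -0.12946049 -0.14597872] -0.0003909900676282031
[[368.88994498   0.         282.02773995]
 [  0.         368.88994498 207.84579802]
 [  0.           0.           1.        ]] [[-4.42239494e-02  9.53520720e-01  2.98064554e-01  5.26343912e-01]
 [-9.99021415e-01 -4.24108988e-02 -1.25509782e-02 -1.71855384e-01]
 [ 6.73567828e-04 -2.98327926e-01  9.54463197e-01  4.13396888e-01]
 [ 0.00000000e+00  0.00000000e+00  0.00000000e+00  1.00000000e+00]]
```

View pics/w1.png

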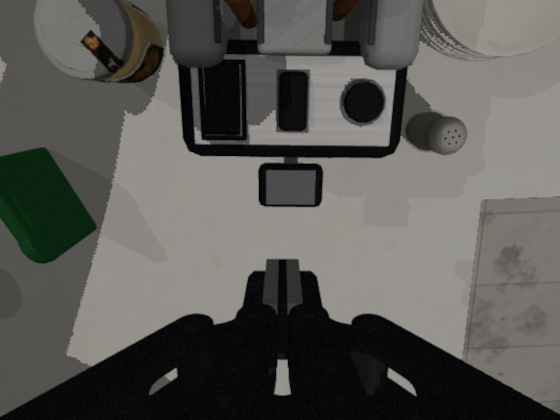

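The wrist view shows the rocker at (222,98), spanning columns 200–245 and rows 60–140. The oblong key is at (293,100), the cancel key at (363,102) and the lever knob at (291,187). The shut fingertips end at about (283,262).

```bash
python3 - <<'E'
from h import *
d=get_image('wrist');s=read_state();p=s['position']
for n,u,v,z in[('froz',293,100,.174),('frozT',293,71,.174),('frozB',293,130,.174),('canc',363,102,.174),('lever',291,187,.151),('rockNL',204,140,.174),('rockNR',245,139,.174),('rockFL',201,60,.168),('rockFR',243,59,.168),('rocknear',225,128,.174),('tip',283,262,p[2]),('panL',189,150,.166),('panR',398,151,.166)]:
    print(n,plane(d,u,v,z).round(4))
f,c=plane(d,293,100,.174),plane(d,363,102,.174)
e=(f-c)[:2];print(np.linalg.norm(e),'yaw',-np.arctan2(e[0],e[1]))
E
```

```text
froz [ 0.5214 -0.1788  0.174 ]
frozT [ 0.5384 -0.1795  0.174 ]
frozB [ 0.5031 -0.1782  0.174 ]
canc [ 0.5183 -0.2224  0.174 ]
lever [ 0.4599 -0.1759  0.151 ]
rockNL [ 0.4993 -0.1208  0.174 ]
rockNR [ 0.4988 -0.1472  0.174 ]
rockFL [ 0.5476 -0.1229  0.168 ]
rockFR [ 0.547 -0.149  0.168]
rocknear [ 0.5062 -0.135   0.174 ]
tip [ 0.4578 -0.1695  0.2713]
panL [ 0.4922 -0.1083  0.166 ]
panR [ 0.4853 -0.2482  0.166 ]
0.04371412007298892 yaw -0.07195825448366414
```

Emit:
{"name": "carry_out", "arguments": {"linear": [[0.02,-0.015,0.02],[0.04,-0.03,0.05],[0.051,-0.039,0.075],[0.051,-0.039,0.09],[0.051,-0.039,0.094],[0.051,-0.039,0.097],[0.051,-0.039,0.099],[0.051,-0.039,0.101],[0.051,-0.039,0.102],[0.051,-0.039,0.103],[0.051,-0.039,0.103]], "dr": [[0,0,0],[0,0,0],[0,0,0],[0,0,0],[0,0,0],[0,0,0],[0,0,0],[0,0,0],[0,0,0],[0,0,0],[0,0,0]]}}

```text
t: 3.22
position: [0.5024, -0.1333, 0.1689]
tcp_rot: [1.0, -0.023, 0.0, 0.0]
ft_force: [-3.0, 0.6, 5.7]
opening: -0.0001
grasp_force: 3.0
```

Emit:
{"name": "carry_out", "arguments": {"linear": [[0,0,0.001],[0,0,0.0015],[0,0,0],[0,0,-0.02],[-0.02,0.01,-0.05],[-0.05,0.04,-0.07],[-0.05,0.04,-0.07]], "dr": [[0,0,0],[0,0,0],[0,0,0],[0,0,0],[0,0,0],[0,0,0],[0,0,0]]}}

```text
t: 4.1
position: [0.4499, -0.1723, 0.2415]
tcp_rot: [1.0, -0.024, 0.002, 0.001]
ft_force: [0.1, -0.2, -0.2]
opening: -0.0
grasp_force: 0.0
```

```bash
python3 - <<'E'
from h import *
d=get_image('wrist');s=read_state();print(s['t'],s['position'],s['tcp_rot'],s['ft_force'])
a=cv2.resize(cv2.imread('pics/w1.png')[20:220,160:440],None,fx=2,fy=2)[:,:400]
b=cv2.resize(d['img'][0:200,140:420],None,fx=2,fy=2)[:,:400]
a2=cv2.resize(cv2.imread('pics/scene0.png')[180:220,290:370],(400,200),interpolation=2)
b2=cv2.resize(get_image('scene')['img'][180:220,290:370],(400,200),interpolation=2)
cv2.imwrite('pics/c2.png',np.vstack([np.hstack([a,b]),np.hstack([a2,b2])]))
E
```

```text
4.15 [ 0.45041334 -0.17158268  0.24011242] [ 9.99714811e-01 -2.38462755e-02  1.20656965e-03  4.42528736e-04] [ 0.95308805 -0.23379399 -0.13827718]
```

View pics/c2.png

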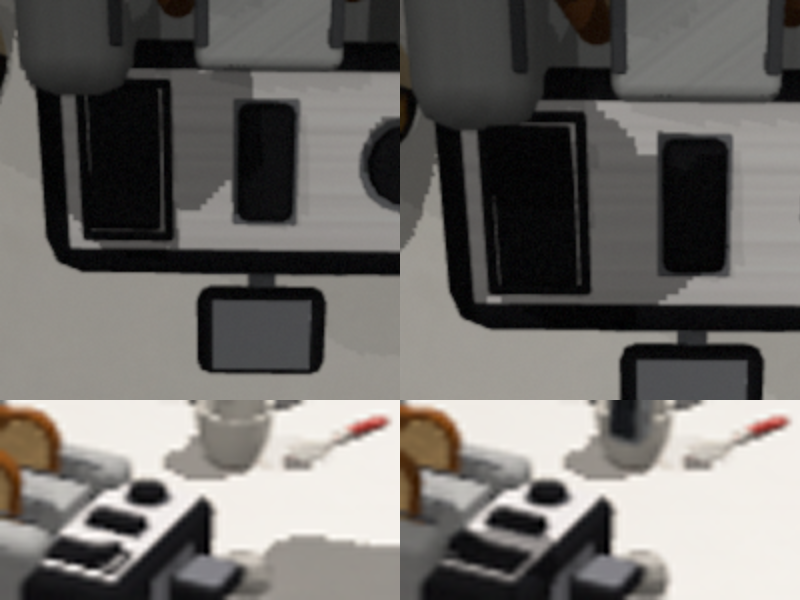

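The rocker's glint has moved from the near end to the far end, so the mains is on. Next is the lever.

Emit:
{"name": "carry_out", "arguments": {"linear": [[0.005,0.002,0.03],[0.005,0.002,0.06],[0.005,0.002,0.08],[0.005,0.002,0.088],[0.005,0.002,0.094],[0.005,0.002,0.1],[0.005,0.002,0.106],[0.005,0.002,0.112],[0.005,0.002,0.118],[0.005,0.002,0.122],[0.005,0.002,0.126],[0.005,0.002,0.126]], "dr": [[0,0,0],[0,0,0],[0,0,0],[0,0,0],[0,0,0],[0,0,0],[0,0,0],[0,0,0],[0,0,0],[0,0,0],[0,0,0],[0,0,0]]}}

```text
t: 5.7
position: [0.4558, -0.1732, 0.1127]
tcp_rot: [1.0, -0.023, 0.001, 0.0]
ft_force: [0.7, 2.4, 6.5]
opening: -0.0001
grasp_force: 3.0
```

Contact force is 6.5 N at z 0.113. I need to go to about 0.106, then come up.

Emit:
{"name": "carry_out", "arguments": {"linear": [[0,0,0.003],[0,0,0.005],[0,0,0.007],[0,0,0.008],[0,0,0.008]], "dr": [[0,0,0],[0,0,0],[0,0,0],[0,0,0],[0,0,0]]}}

```text
t: 6.32
position: [0.4559, -0.1732, 0.105]
tcp_rot: [1.0, -0.023, 0.001, 0.0]
ft_force: [-0.7, 4.0, 6.8]
opening: -0.0
grasp_force: 3.7
```

Emit:
{"name": "carry_out", "arguments": {"linear": [[0,0,0.001],[0,0,0.002],[0,0,0.002]], "dr": [[0,0,0],[0,0,0],[0,0,0]]}}

```text
t: 6.7
position: [0.456, -0.1733, 0.1048]
tcp_rot: [1.0, -0.023, 0.001, 0.0]
ft_force: [-11.3, 7.5, 27.4]
opening: -0.0003
grasp_force: 14.0
```

The force has jumped to 27 N, so the lever is at its stop. I'll back off slowly, rise and look.

Emit:
{"name": "carry_out", "arguments": {"linear": [[0,0,-0.003],[0,0,-0.008],[0,0,-0.02],[0,0,-0.05],[0,0,-0.09],[0,0,-0.135],[0,0,-0.135]], "dr": [[0,0,0],[0,0,0],[0,0,0],[0,0,0],[0,0,0],[0,0,0],[0,0,0]]}}

```text
t: 7.58
position: [0.4563, -0.1737, 0.2413]
tcp_rot: [1.0, -0.023, 0.003, 0.001]
ft_force: [-0.4, -0.1, 0.0]
opening: 0.0002
grasp_force: 0.0
```

```bash
python3 - <<'E'
from h import *
d=get_image('wrist');s=read_state();print(s['t'],s['position'],s['tcp_rot'],s['ft_force'])
b=cv2.resize(d['img'][0:240,140:420],(560,480))
b2=cv2.resize(get_image('scene')['img'][170:260,240:360],(240,180),interpolation=2)
b[300:480,:240]=b2
cv2.imwrite('pics/c3.png',b)
E
```

```text
7.625 [ 0.45580195 -0.17348576  0.23892353] [ 9.99732260e-01 -2.30978314e-02  1.23598684e-03  6.08450070e-04] [ 0.48957328 -0.49942017 -1.15001896]
```

View pics/c3.png

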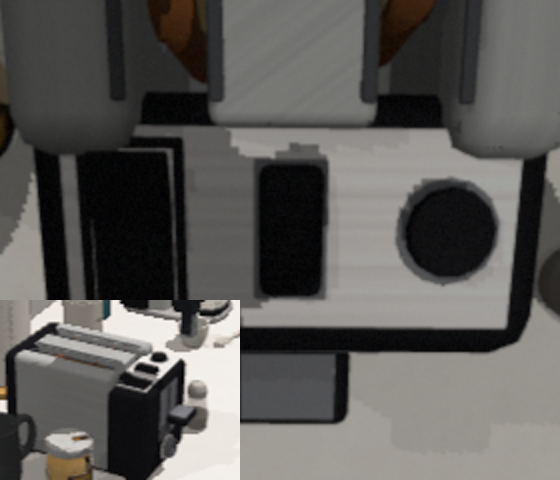

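The lever is low and the bread has sunk in, so the latch has caught. The oblong key is at crop (291,229). I'll press it now.

Emit:
{"name": "carry_out", "arguments": {"linear": [[0.03,0.001,0.0],[0.055,0.001,0.01],[0.0635,0.001,0.03],[0.0635,0.001,0.05],[0.0635,0.001,0.06],[0.0635,0.001,0.064],[0.0635,0.001,0.067],[0.0635,0.001,0.069],[0.0635,0.001,0.07],[0.0635,0.001,0.071],[0.0635,0.001,0.071]], "dr": [[0,0,0],[0,0,0],[0,0,0],[0,0,0],[0,0,0],[0,0,0],[0,0,0],[0,0,0],[0,0,0],[0,0,0],[0,0,0]]}}

```text
t: 9.05
position: [0.5189, -0.1773, 0.1688]
tcp_rot: [1.0, -0.023, 0.001, 0.0]
ft_force: [-11.4, 3.5, 20.4]
opening: 0.0
grasp_force: 10.1
```

20 N at z 0.169 means the key is fully in. I'll release it and retreat.

Emit:
{"name": "carry_out", "arguments": {"linear": [[0,0,0.0005],[0,0,-0.002],[0,0,-0.006],[0,0,-0.02],[0,0,-0.05],[-0.03,0,-0.08],[-0.065,0,-0.09],[-0.08,0,-0.09],[-0.08,0,-0.09]], "dr": [[0,0,0],[0,0,0],[0,0,0],[0,0,0],[0,0,0],[0,0,0],[0,0,0],[0,0,0],[0,0,0]]}}

```text
t: 10.18
position: [0.4387, -0.1735, 0.2564]
tcp_rot: [1.0, -0.023, 0.0, 0.0]
ft_force: [-0.5, 1.1, -0.5]
opening: -0.0001
grasp_force: 0.0
```

```bash
python3 - <<'E'
from h import *
d=get_image('wrist');s=read_state();print(s['t'],s['position'],s['ft_force'])
b=cv2.resize(get_image('scene')['img'][150:270,200:360],(560,420),interpolation=2)
cv2.imwrite('pics/c4.png',np.hstack([cv2.resize(d['img'][0:240,180:420],(240,240)),b[:240]]) if 0 else np.vstack([cv2.resize(d['img'][0:170],(560,170)),b]))
E
```

```text
10.225 [ 0.43913003 -0.17348759  0.25606376] [ 0.16658661  1.06705477 -0.27064772]
```

View pics/c4.png

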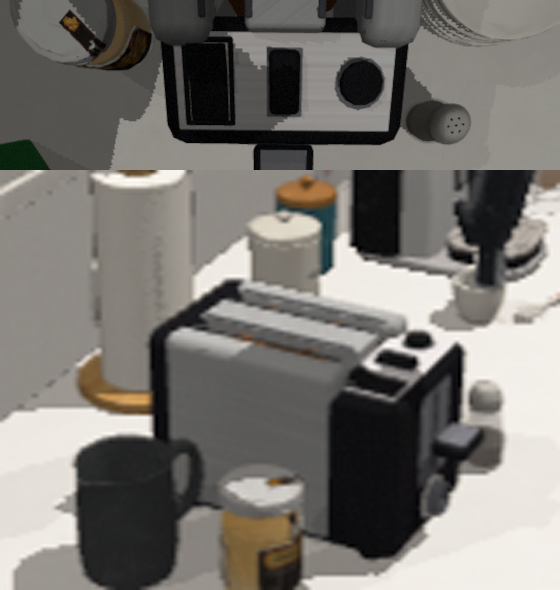

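The lever is still latched down at crop (460,440), the bread is in, and the oblong key is back up at (285,82). Everything else is where it was and the robot touches nothing, so I'm handing in.

```bash
python3 -c "
from cell import *
print(close_job())"
```

```text
the job is handed in; nothing more can be done
None
```

I switched the mains on, latched the lever down with the bread in, pressed the frozen-bread key fully in and released it, and handed the job in at about 10 s. The cancel key and everything else on the worktop were left alone.

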